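# Take the lid off the drumstick box and stand it in the drying rack

### The arm

A 7-joint arm with a two-finger parallel gripper is mounted at the origin on the work surface. World frame = base frame: x ahead of the robot, y to its left, z up, the work surface at z = 0. Lengths are in m, angles in rad, forces in N, time in s.
With the tool pointing down it reaches from about 0.4 to 0.85 m from the base axis. Payload 10.4 kg.
Tool frame: the origin (TCP) lies on the centre line of the jaws, within the pads' length; the fingertips stand 11 mm ahead of it and the grasp point (between the pads) lies 8 mm behind it (manip.finger_overhang is the distance from the TCP to the fingertips, in m); z points along the fingers, y is the line along which they close (so a half turn about z gives the same grasp; the last joint's range is limited). The gripper opens to 85 mm and grips with 20 to 120 N. Pads are 22 mm wide; open, the fingers measure 114 mm over their backs; the gripper's body (76 mm by 85 mm) begins 54 mm behind the grasp point. The pads swing forward as they close: fully open they stand 13 mm farther back than shut.
Start: joints at [-1.367, 0.332, -0.065, 1.46, 0.022, 1.35, -0.088], TCP at [0.141, 0.609, 0.242] pointing down, gripper open.
Joint ranges: [-2.6, 2.6], [-0.5, 2.12], [-1.47, 1.34], [0.16, 2.42], [-1.27, 4.41], [0.06, 2.06], [-2.6, 2.6]. Speed limits (rad/s): [2.22, 2.22, 2.79, 2.79, 3.14, 3.14, 3.14].

### API

Orientations are given as a unit quaternion [x, y, z, w].
In Python, from workcell import manip, imaging, workorder gives the robot as it stands.
- The arm moves only by the tool jog_arm, never from a script. Its argument "deltas" is a list of rows, each an object with "gripper": the opening, from 0 (shut) to 1 (fully open); "offset": the shift along the tool's x, y, z in m, a list of three; "rotation": the turn, a rotation vector about the tool's x, y, z in degrees, a list of three. In form: [{"gripper": gripper, "offset": [tx, ty, tz], "rotation": [ax, ay, az]}, ...]. A call has 1 to 20 rows; each row shifts and turns the commanded pose from where the row before left it, along the tool's axes as they then stand; what a row does not reach is not made up. A row lasts 1/10 s, in which the tool goes at most 50 mm and 8.59 degrees, less where a joint would pass 70% of its speed; a pose out of reach is approached as far as the arm can. A call with a gripper value outside its range is refused whole. The fingers move at their own pace and stop on an object; "newtons" is the grip in N (left out, the last holds). Time passes only in rows, so rows that do not move let the fingers close. It gives the time, the measured TCP pose, the force, the opening and the grip force at its end, in the units of the state.
- manip.get_obs(): the state, without advancing time (a new reading comes with each control period).
- imaging.camera(name): name is "scene" or "top" or "wrist"; returns the picture (480x640x3 uint8, blue, green, red); there is no depth.
- imaging.camera_model(name): a dict with "camera_matrix" (3x3 intrinsics, pixels), "world_to_cam" (4x4, takes a point from world to camera coordinates); the wrist camera has in their place "hand_eye" (4x4, takes a point from camera to tool coordinates, whose origin is the TCP and whose axes are the flange's). Camera axes: x right, y up, looking along -z (the intrinsics and any distortion apply to the point x, -y, -z); pixel columns grow to the right and rows downward; lengths in m; the calibration is good to about 2 mm. The wrist camera is an equidistant fisheye: a pixel r from the principal point sees the ray r / f radians off the axis. A picture is of the moment at which its call begins: read the wrist's pose just before it. camera_model takes no time and is no camera call.
- workorder.hand_in(): hands the job in; it is judged then, once.
The state is a dict: "clock": time; "joint_pos": joint angles; "joint_velocities": joint speeds; "tau": joint torques, N m; "position": TCP position; "ee_rot": TCP orientation; "ft_force": force on the tool from outside, world axes, zero at the start; "torque": the same for the moment, N m; "grip_width": opening from 0.0 (shut) to 1.0 (fully open); "grasp_force": force on a finger pad.
Only numpy, scipy, OpenCV 4.12 (cv2) and the standard library are available. Lean on these libraries where they do the work, as an engineer would, in place of code of your own. Each camera call takes 0.05 s, during which the arm holds its last target. There are 200 camera calls.

### The job

The vegetable box's lid is to come off for washing. Turn the knob on the box's front until its bar is well clear of the lid, raise the lid by its bow handle until it leans back against its stay rail behind, and let go of it there. Then take it by its top edge, lift it straight up off its hinge pins and stand it, hinge ears down, in the slot of the wire rack, without dropping it and without disturbing the cups, colander and grater.

Things in the scene. Friction and masses are not known exactly. Their poses are not given: they have to be found in the camera images.
- box: Green painted steel vegetable box on short legs, fixed; 140 (x) x 220 (y) mm, walls up to 100 mm above the table. Origin: centre of its underside, at table height. x points from its front (knob, nearer the robot) to its rear (hinge), y left, z up. Two 8 mm steel hinge pins lie along y behind the rear wall.
- box_pins (a point): Midpoint between the two fixed hinge pins, on their common axis (along the box's y): 92 mm behind the box's centre and 106 mm above the table. Axes as the box.
- box_stay (a point): Middle of the stay rail, an 8 mm round bar 70 mm wide along the box's y, fixed to the box 17 mm behind and 58 mm above the pins. The open lid leans on it, 0.12 rad past vertical. Axes as the box.
- knob (a joint): Turning angle of the knob about the vertical, rad, positive counter-clockwise seen from above, limits +-1.75. At 0 its bar lies along the box's x axis and reaches 16 mm over the lid's front edge, holding the lid down; beyond about 1.15 either way the bar is clear of the lid. It turns either way with light friction (0.04 N m) and stays where it is left.
- knob_grip (a point): Grip point of the knob, on its upright pivot axis, 142 mm above the table, 102 mm before the box's centre and 70 mm left of it (+y). The grip is an upright steel fin 10 mm thick, 34 mm long, 119 to 151 mm above the table, in line with the 76 mm catch bar beneath; x lies along it. The closed lid's front edge is 22 mm behind the pivot, its top 112 mm above the table.
- lid: Loose green steel lid, 160 x 200 mm panel 12 mm thick, 0.35 to 0.6 kg. Origin: on the hinge line midway between its ears, in the panel's mid plane. The panel reaches along -x; z is the normal of its top face. Closed, axes as the box, origin at box_pins. It opens front edge up and back by turning 1.69 rad about +y, and there stays by itself on pins and stay rail.
- lid_ear (a point): Middle of one of the lid's two hinge ears, on the hinge line, 75 mm from the middle (+y; the other at -y). Each, 16 mm wide and 23 mm thick, is a fork with a 13 mm slot open along the lid's +x; its prongs reach 14 mm past the hinge line, so the upright lid is off its pins after about 20 mm straight up. Axes as the lid.
- lid_bow (a point): Middle of the lid's bow handle: a round 10 mm steel bar, 80 mm long, parallel to y, 42 mm above the panel's mid plane (31 mm clear above the top face) and 142 mm from the hinge line (30 mm from the front edge). When the lid stands open it is on the far side. Axes as the lid.
- lid_edge (a point): Middle of the lid's front edge (top edge when open), mid plane, 172 mm from the hinge line. The panel is 12 mm thick; on the top face's side the bow bar leaves 31 mm of room for a finger. On the underside two tabs stick out 8 mm, 22 mm from this edge, 55 to 85 mm either side of the middle. Axes as the lid.
- rack: Steel wire drying rack, fixed. Origin: centre of its underside, at table height. One slot runs along its y axis, 40 mm wide (x from -20 to +20 mm) and 250 mm long, between two upright wire fences 103 mm high; slot floor 10 mm above the table. The lid stands in it on its ears, either face forward, leaning on a fence: its origin is then about 24 mm above the table.
- cup_a: White ceramic cup, 76 mm across, 75 mm high, bystander. Origin under its centre.
- cup_b: Second white ceramic cup, the same, bystander.
- colander: Red plastic colander, 200 mm across (244 with its ears), 85 mm high, bystander. Origin under its centre.
- grater: Steel box grater, 55 x 85 mm, 204 mm high with its handle, standing, bystander. Origin under its centre.

How it is judged:
On the way, in this order (a step that is already met when the one before it is completed fails the run):
1. the knob is turned clear of the lid (more than 1.15 rad either way) ((value of joint knob above 1.15 rad or value of joint knob below -1.15 rad)), for 0.1 s.
2. the lid stands open past vertical, on its pins and against its stay, let go (angle between lid's own z axis and vertical above 1.6 rad and distance between lid and box_pins below 0.012 m and contact force between the fingers and lid below 0.1 N and angular speed of lid below 0.2 rad/s), for 0.2 s.
3. the lid is lifted up off its pins, still upright (z of lid in the frame of box_pins above 0.02 m and horizontal distance between lid and box_pins below 0.04 m and angle between lid's own z axis and vertical between 1.2 and 1.95 rad).
At the end, for the whole second after the job is handed in: The lid stands at rest in the rack's slot on its hinge ears, its origin within 25 mm of the slot's middle plane, within 50 mm of the rack's centre along the slot and 12 to 36 mm above the table, leaning no more than 0.4 rad from upright (x of lid in the frame of rack between -0.025 and 0.025 m and y of lid in the frame of rack between -0.05 and 0.05 m and z of lid in the frame of rack between 0.012 and 0.036 m and angle between lid's own z axis and vertical between 1.17 and 1.97 rad and linear speed of lid below 0.02 m/s and angular speed of lid below 0.1 rad/s); the robot touches nothing.
It fails at once if the lid is dropped: falling or flung, unheld, at over 0.5 m/s away from its pins (contact force between the fingers and lid below 0.05 N and linear speed of lid above 0.5 m/s and distance between lid and box_pins above 0.06 m).
It fails at once if a cup is shifted over 30 mm or tipped (distance of any of cup_a, cup_b from where it was at the start of the episode above 0.03 m or angle between any of cup_a, cup_b's own z axis and vertical above 0.5 rad).
It fails at once if the colander or the grater is shifted over 30 mm or tipped (distance of any of colander, grater from where it was at the start of the episode above 0.03 m or angle between any of grater, colander's own z axis and vertical above 0.5 rad).
It also fails if it takes over 72 s, if anything falls off the work surface, if the arm or the gripper's body presses on something with over 40 N, if the wrist force passes 120 N, or if a joint passes its speed limit or range.

## Working session

There is one attempt and no reset: what is moved stays moved. The work goes in short steps, Python scripts to look and compute and a tool call to move; the robot and the scene stay as the last step left them, time stands still between calls to the robot, and variables do not carry over. Pictures are saved under pics/ and viewed, at most 10 in all, crops included, and the job is handed in when it is done.

Besides the shell and the picture viewer there is one more tool, called as name([rows], argument=value, ...), one row to a line, values as JSON. jog_arm: Moves the arm, as the interface text tells. Its arguments: {"type":"object","properties":{"deltas":{"type":"array","items":{"type":"object","properties":{"gripper":{"type":"number"},"offset":{"type":"array","items":{"type":"number"}},"rotation":{"type":"array","items":{"type":"number"}}}}},"newtons":{"type":"number"}},"required":["deltas"]}

```bash
mkdir -p pics; ls
python3 - <<'E'
from workcell import manip, imaging, workorder
import cv2
o=manip.get_obs(); print(o)
for n in ["scene","top"]:
    cv2.imwrite(f"pics/{n}0.png",imaging.camera(n)); print(n,imaging.camera_model(n))
print(imaging.camera_model("wrist"), manip.finger_overhang)
E
```

```text
pics
{'clock': 0.0, 'joint_pos': array([-1.36660457,  0.3328394 , -0.06467659,  1.46094285,  0.02158336,
        1.34989041, -0.0884724 ]), 'joint_velocities': array([-1.03516357e-03,  8.11416327e-04, -1.27050424e-03, -9.82715981e-04,
       -9.05411849e-05,  1.21943805e-03, -8.39727409e-04]), 'tau': array([ 9.78864300e-04, -6.25433278e+01,  4.98507579e-02, -3.91606057e+01,
        1.63194659e-02,  9.84642422e-03, -6.90802349e-07]), 'position': array([0.14046528, 0.60864442, 0.2415354 ]), 'ee_rot': array([ 1.13141648e-01,  9.93578627e-01, -6.90869648e-04, -5.03578020e-05]), 'ft_force': array([-0.35320837,  0.92645727,  0.27820574]), 'torque': array([-0.01812514,  0.00143865, -0.02946994]), 'grasp_force': 0.0, 'grip_width': 0.9984613458263403}
scene {'camera_matrix': array([[481.62096552,   0.        , 324.75341337],
       [  0.        , 481.62096552, 246.10674897],
       [  0.        ,   0.        ,   1.        ]]), 'world_to_cam': array([[ 0.6228878 ,  0.7822694 ,  0.00808584, -0.39326142],
       [-0.5830665 ,  0.45733036,  0.67147777,  0.24908433],
       [ 0.52157861, -0.422969
[... 461 characters left out ...]
   [-1.53786228e-01, -5.93752201e-04,  9.88103964e-01,
        -1.78129552e+00],
       [ 0.00000000e+00,  0.00000000e+00,  0.00000000e+00,
         1.00000000e+00]])}
{'camera_matrix': array([[371.64829954,   0.        , 316.62701876],
       [  0.        , 371.64829954, 242.0162897 ],
       [  0.        ,   0.        ,   1.        ]]), 'hand_eye': array([[-9.87738692e-04,  9.58332770e-01,  2.85652456e-01,
         7.31040279e-02],
       [ 9.99999432e-01,  8.31895697e-04,  6.66912601e-04,
         6.22829061e-04],
       [ 4.01491151e-04,  2.85652952e-01, -9.58333047e-01,
        -1.31740136e-01],
       [ 0.00000000e+00,  0.00000000e+00,  0.00000000e+00,
         1.00000000e+00]])} 0.011
```

View pics/scene0.png

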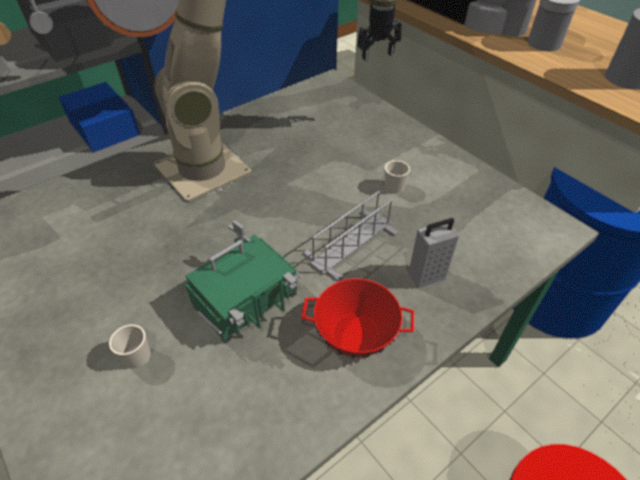

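View pics/top0.png

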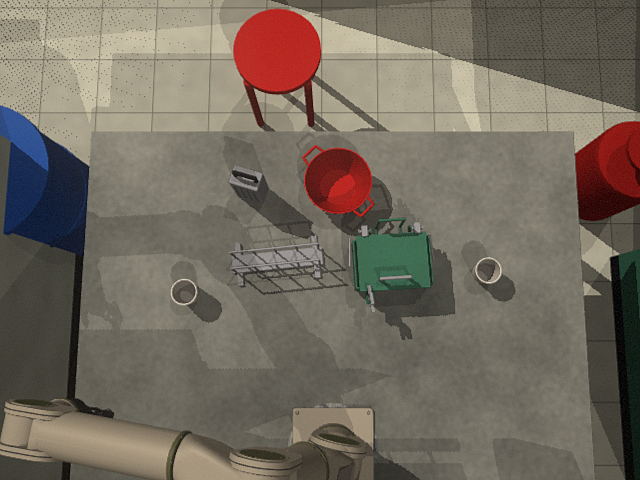

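The two views show the box at about (393,262) in the top view, with its knob at (371,297). The rack is at (277,260), the colander behind the box at (338,181), and the cups are at (184,292) and (488,271). Next is a closer crop.

```bash
cat > h.py <<'E'
import numpy as np,cv2
from scipy.spatial.transform import Rotation as R
from workcell import manip, imaging
def ray(n,uv,obs=None):
    m=imaging.camera_model(n);K=m["camera_matrix"]
    x=(uv[0]-K[0,2])/K[0,0];y=(uv[1]-K[1,2])/K[1,1]
    if n=="wrist":
        r=np.hypot(x,y);s=np.sin(r)/max(r,1e-9);d=np.array([x*s,-y*s,-np.cos(r)])
        E=m["hand_eye"];T=R.from_quat(obs["ee_rot"]).as_matrix()
        return obs["position"]+T@E[:3,3],T@E[:3,:3]@d
    W=m["world_to_cam"];A=W[:3,:3].T
    return -A@W[:3,3],A@np.array([x,-y,-1])
def onz(n,uv,z,obs=None):
    o,d=ray(n,uv,obs);return o+d*(z-o[2])/d[2]
def proj(n,p,obs=None):
    m=imaging.camera_model(n);K=m["camera_matrix"];p=np.asarray(p,float)
    if n=="wrist":
        E=m["hand_eye"];c=E[:3,:3].T@(R.from_quat(obs["ee_rot"]).inv().apply(p-obs["position"])-E[:3,3])
        x,y,z=c[0],-c[1],-c[2];r=np.hypot(x,y);t=np.arctan2(r,z);return K[:2,2]+K[0,0]*t*np.array([x,y])/r
    c=m["world_to_cam"]@np.r_[p,1];return K[:2,2]+K[0,0]*np.array([c[0],-c[1]])/-c[2]
E
python3 - <<'E'
from h import *
im=cv2.imread("pics/top0.png")
c=im[170:320,225:445];cv2.imwrite("pics/c0.png",cv2.resize(c,None,fx=3.6,fy=3.6,interpolation=cv2.INTER_CUBIC))
h=cv2.cvtColor(im,cv2.COLOR_BGR2HSV)
g=((h[...,0]>60)&(h[...,0]<90)&(h[...,1]>90)&(h[...,2]>70)).astype(np.uint8)
g[:,:340]=0;g[:,445:]=0;g[:225]=0;g[320:]=0
g=cv2.morphologyEx(g,cv2.MORPH_OPEN,np.ones((9,9)))
c=max(cv2.findContours(g,0,1)[0],key=cv2.contourArea);r=cv2.minAreaRect(c)
b=cv2.boxPoints(r);print(r,b);P=[onz("top",p,.112) for p in b];print(np.round(P,4),np.linalg.norm(P[0]-P[1]),np.linalg.norm(P[1]-P[2]))
E
```

```text
((393.138671875, 260.1468200683594), (73.17013549804688, 50.093841552734375), 1.6365771293640137) [[355.8532  284.13867]
 [357.28387 234.06526]
 [430.42413 236.15497]
 [428.99347 286.2284 ]]
[[ 0.4637 -0.0624  0.112 ]
 [ 0.6062 -0.0675  0.112 ]
 [ 0.6    -0.2753  0.112 ]
 [ 0.4577 -0.2676  0.112 ]] 0.14258271815379897 0.20786538895516027
```

View pics/c0.png

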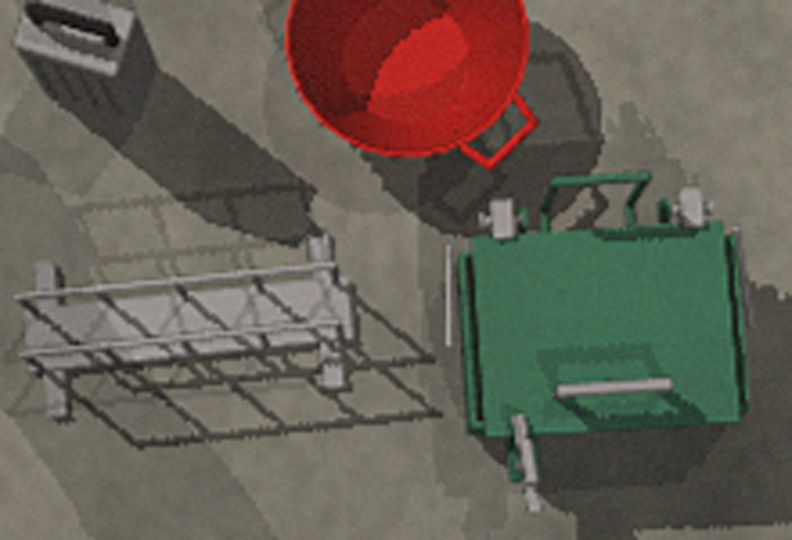

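The crop shows these points, in crop pixels at 3.6x:
- **Lid corners:** (484,436), (741,420), (472,237) and (723,222).
- **Bow:** (558,391) to (671,384).
- **Knob fin:** along (518,418) to (532,508).
- **Rack top wires:** (20,355) to (340,325), and (18,297) to (335,265).

Run:
```python
from h import *
f=lambda u,v,z:onz("top",(225+(u+.5)/3.6-.5,170+(v+.5)/3.6-.5),z)
L=[f(484,436,.112),f(741,420,.112),f(723,222,.112),f(472,237,.112)]
print(np.round(L,4),"c",np.mean(L,0),[np.linalg.norm(L[i]-L[i-1]) for i in range(4)])
for a,b in((0,1),(3,2)):
    d=L[a]-L[b];print("yaw",np.arctan2(-d[0],d[1]))
for a,b in((0,3),(1,2)):
    d=L[b]-L[a];print("yaw",np.arctan2(d[1],d[0]))
B=[f(558,391,.148),f(671,384,.148)];print("bow",B,np.mean(B,0),np.linalg.norm(B[0]-B[1]))
K=[f(518,418,.125),f(532,508,.125)];print("knob",K,np.mean(K,0))
F=[f(20,355,.103),f(340,325,.103),f(18,297,.103),f(335,265,.103)];print("rack",np.round(F,4),np.mean(F,0),[np.linalg.norm(F[0]-F[1]),np.linalg.norm(F[0]-F[2])])
im=cv2.imread("pics/top0.png");
print("grater",f(75,28,.2),"col",f(408,50,.085),"ear",f(535,125,.07))
c=np.mean(L,0);t=.063;x=np.array([np.cos(t),np.sin(t)]);y=np.array([-x[1],x[0]])
print("pred knob",c[:2]-.102*x+.07*y,"pred bow",c[:2]-.05*x)
```

```text
[[ 0.4452 -0.0714  0.112 ]
 [ 0.4575 -0.2718  0.112 ]
 [ 0.614  -0.2616  0.112 ]
 [ 0.6022 -0.0632  0.112 ]] c [ 0.52969941 -0.16697361  0.112     ] [np.float64(0.1572144672395895), np.float64(0.20079673744914958), np.float64(0.1568674844836362), np.float64(0.1987888570205495)]
yaw 0.06131661858994784
yaw 0.05959783397111147
yaw 0.05228556698049617
yaw 0.06506744544638014
bow [array([ 0.47690602, -0.12656882,  0.148     ]), array([ 0.48220611, -0.21310984,  0.148     ])] [ 0.47955606 -0.16983933  0.148     ] 0.08670316788950831
knob [array([ 0.4581189 , -0.09718263,  0.125     ]), array([ 0.38886248, -0.10723209,  0.125     ])] [ 0.42349069 -0.10220736  0.125     ]
rack [[0.5098 0.293  0.103 ]
 [0.5334 0.0411 0.103 ]
 [0.5559 0.2956 0.103 ]
 [0.5813 0.0451 0.103 ]] [0.54508773 0.16870904 0.103     ] [np.float64(0.252967956617098), np.float64(0.04614547456478705)]
grater [0.74919239 0.24139277 0.2       ] col [ 0.7605043  -0.01339816  0.085     ] ear [ 0.70141803 -0.11691181  0.07      ]
pred knob [ 0.42349467 -0.10353423] pred bow [ 0.4797986  -0.17012153]
```

jog_arm([
  {"gripper": 1, "offset": [-0.031, -0.0193, 0], "rotation": [0, 0, 0]},
  {"gripper": 1, "offset": [-0.031, -0.0193, 0], "rotation": [0, 0, 0]},
  {"gripper": 1, "offset": [-0.031, -0.0193, 0], "rotation": [0, 0, 0]},
  {"gripper": 1, "offset": [-0.031, -0.0193, 0], "rotation": [0, 0, 0]},
  {"gripper": 1, "offset": [-0.031, -0.0193, 0], "rotation": [0, 0, 0]},
  {"gripper": 1, "offset": [-0.031, -0.0193, 0], "rotation": [0, 0, 0]},
  {"gripper": 1, "offset": [-0.031, -0.0193, 0], "rotation": [0, 0, 0]},
  {"gripper": 1, "offset": [-0.031, -0.0193, 0], "rotation": [0, 0, 0]},
  {"gripper": 1, "offset": [-0.031, -0.0193, 0], "rotation": [0, 0, 0]},
  {"gripper": 1, "offset": [-0.031, -0.0193, 0], "rotation": [0, 0, 0]},
  {"gripper": 1, "offset": [-0.031, -0.0193, 0], "rotation": [0, 0, 0]},
  {"gripper": 1, "offset": [-0.031, -0.0193, 0], "rotation": [0, 0, 0]},
])

```text
clock: 1.3
position: [0.4517, 0.2984, 0.2421]
ee_rot: [0.113, 0.994, -0.0, -0.0]
ft_force: [0.8, -0.3, 0.8]
grip_width: 0.999
grasp_force: 0.0
```

jog_arm([
  {"gripper": 1, "offset": [-0.0043, -0.0266, 0], "rotation": [0, 0, 0]},
  {"gripper": 1, "offset": [-0.0043, -0.0266, 0], "rotation": [0, 0, 0]},
  {"gripper": 1, "offset": [-0.0043, -0.0266, 0], "rotation": [0, 0, 0]},
  {"gripper": 1, "offset": [-0.0043, -0.0266, 0], "rotation": [0, 0, 0]},
  {"gripper": 1, "offset": [-0.0043, -0.0266, 0], "rotation": [0, 0, 0]},
  {"gripper": 1, "offset": [-0.0043, -0.0266, 0], "rotation": [0, 0, 0]},
  {"gripper": 1, "offset": [-0.0043, -0.0266, 0], "rotation": [0, 0, 0]},
  {"gripper": 1, "offset": [-0.0043, -0.0266, 0], "rotation": [0, 0, 0]},
  {"gripper": 1, "offset": [-0.0043, -0.0266, 0], "rotation": [0, 0, 0]},
  {"gripper": 1, "offset": [-0.0043, -0.0266, 0], "rotation": [0, 0, 0]},
  {"gripper": 1, "offset": [-0.0043, -0.0266, 0], "rotation": [0, 0, 0]},
  {"gripper": 1, "offset": [-0.0043, -0.0266, 0], "rotation": [0, 0, 0]},
  {"gripper": 1, "offset": [-0.0043, -0.0266, 0], "rotation": [0, 0, 0]},
  {"gripper": 1, "offset": [-0.0043, -0.0266, 0], "rotation": [0, 0, 0]},
  {"gripper": 1, "offset": [-0.0043, -0.0266, 0], "rotation": [0, 0, 0]},
  {"gripper": 1, "offset": [0, 0, 0], "rotation": [0, 0, -6.5]},
  {"gripper": 1, "offset": [0, 0, 0], "rotation": [0, 0, -6.5]},
  {"gripper": 1, "offset": [0, 0, 0], "rotation": [0, 0, -6.5]},
  {"gripper": 1, "offset": [0, 0, 0], "rotation": [0, 0, 0]},
  {"gripper": 1, "offset": [0, 0, 0], "rotation": [0, 0, 0]},
])

```text
clock: 3.3
position: [0.4239, -0.1035, 0.2421]
ee_rot: [-0.055, 0.998, 0.0, -0.0]
ft_force: [-0.3, 0.9, -0.8]
grip_width: 0.998
grasp_force: 0.0
```

```bash
cat >> h.py <<'E'
C=np.array([.5297,-.167]);T=.06
def box(x,y,z,c=C,t=T):
    return np.r_[c+[x*np.cos(t)-y*np.sin(t),x*np.sin(t)+y*np.cos(t)],z]
def delta(p,yaw,tilt=0,back=0):
    """shift [tool axes] and rotvec [deg] to TCP p; tool y at azimuth yaw, tool leaning back by tilt along it"""
    o=manip.get_obs();r=R.from_quat(o["ee_rot"])
    Y=np.array([np.cos(yaw),np.sin(yaw),0]);Z=np.array([0,0,-1.])
    y=Y*np.cos(tilt)+Z*np.sin(tilt);z=Z*np.cos(tilt)-Y*np.sin(tilt)
    g=R.from_matrix(np.c_[np.cross(y,z),y,z])
    np.set_printoptions(suppress=True,precision=4)
    print("t",o["clock"],"pos",o["position"],"F",o["ft_force"],"grip",o["grip_width"],o["grasp_force"])
    print("d tool",r.inv().apply(p-o["position"]),"rot deg",(r.inv()*g).as_rotvec(degrees=True))
E
python3 - <<'E'
from h import *
k=box(-.102,.07,.135);print(k);delta(k,np.pi/2+T)
o=manip.get_obs();im=imaging.camera("wrist");cv2.imwrite("pics/w1.png",im)
print(o["joint_pos"],proj("wrist",box(-.102,.07,.151),o),proj("wrist",box(-.05,0,.148),o))
E
```

```text
[ 0.42368606 -0.10324229  0.135     ]
t 3.3 pos [ 0.4239 -0.1035  0.2421] F [-0.3349  0.8783 -0.8118] grip 0.9979027491639486 0.0
d tool [0.0002 0.0003 0.1071] rot deg [ 0.0107 -0.0153  2.8869]
[-0.5543 -0.1547  0.637   1.9546  0.0948  1.3131  1.7339] [316.1692 251.5535] [213.1238 315.445 ]
```

View pics/w1.png

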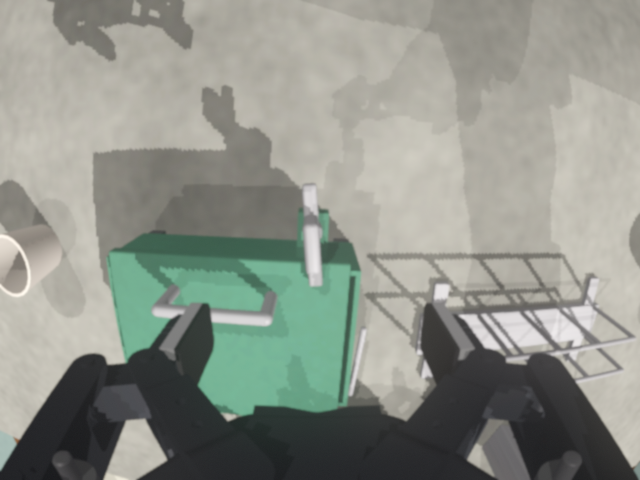

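The wrist view has the fin centred at about (314,245), against a predicted (316,251). The bow is at (215,310), as predicted, so I'm descending onto the fin.

jog_arm([
  {"gripper": 0.6, "offset": [0, 0, 0.02], "rotation": [0, 0, 0]},
  {"gripper": 0.6, "offset": [0, 0, 0.025], "rotation": [0, 0, 0]},
  {"gripper": 0.6, "offset": [0, 0, 0.025], "rotation": [0, 0, 0]},
  {"gripper": 0.6, "offset": [0, 0, 0.02], "rotation": [0, 0, 0]},
  {"gripper": 0.6, "offset": [0, 0, 0.015], "rotation": [0, 0, 0]},
  {"gripper": 0.6, "offset": [0, 0, 0], "rotation": [0, 0, 0]},
  {"gripper": 0, "offset": [0, 0, 0], "rotation": [0, 0, 0]},
  {"gripper": 0, "offset": [0, 0, 0], "rotation": [0, 0, 0]},
  {"gripper": 0, "offset": [0, 0, 0], "rotation": [0, 0, 0]},
  {"gripper": 0, "offset": [0, 0, 0], "rotation": [0, 0, 0]},
  {"gripper": 0, "offset": [0, 0, 0], "rotation": [0, 0, 0]},
  {"gripper": 0, "offset": [0, 0, 0], "rotation": [0, 0, 0]},
  {"gripper": 0, "offset": [0, 0, 0], "rotation": [0, 0, 0]},
  {"gripper": 0, "offset": [0, 0, 0], "rotation": [0, 0, 0]},
], newtons=40)

```text
clock: 4.75
position: [0.4247, -0.1063, 0.1385]
ee_rot: [-0.056, 0.998, -0.001, 0.001]
ft_force: [-1.0, -12.1, 3.3]
grip_width: 0.104
grasp_force: 44.8
```

jog_arm([
  {"gripper": 0, "offset": [0, -0.003, 0], "rotation": [0, 0, 0]},
  {"gripper": 0, "offset": [0, 0, 0], "rotation": [0, 0, 7]},
  {"gripper": 0, "offset": [0, 0, 0], "rotation": [0, 0, 7]},
  {"gripper": 0, "offset": [0, 0, 0], "rotation": [0, 0, 7]},
  {"gripper": 0, "offset": [0, 0, 0], "rotation": [0, 0, 7]},
  {"gripper": 0, "offset": [0, 0, 0], "rotation": [0, 0, 7]},
  {"gripper": 0, "offset": [0, 0, 0], "rotation": [0, 0, 7]},
  {"gripper": 0, "offset": [0, 0, 0], "rotation": [0, 0, 7]},
  {"gripper": 0, "offset": [0, 0, 0], "rotation": [0, 0, 7]},
  {"gripper": 0, "offset": [0, 0, 0], "rotation": [0, 0, 7]},
  {"gripper": 0, "offset": [0, 0, 0], "rotation": [0, 0, 7]},
  {"gripper": 0, "offset": [0, 0, 0], "rotation": [0, 0, 7]},
  {"gripper": 0, "offset": [0, 0, 0], "rotation": [0, 0, 7]},
  {"gripper": 0, "offset": [0, 0, 0], "rotation": [0, 0, 0]},
  {"gripper": 0, "offset": [0, 0, 0], "rotation": [0, 0, 0]},
])

```text
clock: 6.25
position: [0.4239, -0.1081, 0.1384]
ee_rot: [0.627, 0.779, -0.001, -0.0]
ft_force: [-9.8, -6.2, 12.5]
grip_width: 0.108
grasp_force: 46.1
```

jog_arm([
  {"gripper": 0.45, "offset": [0, 0, 0], "rotation": [0, 0, 0]},
  {"gripper": 0.45, "offset": [0, 0, 0], "rotation": [0, 0, 0]},
  {"gripper": 0.45, "offset": [0, 0, 0], "rotation": [0, 0, 0]},
  {"gripper": 0.45, "offset": [0, 0, 0], "rotation": [0, 0, 0]},
  {"gripper": 0.45, "offset": [0, 0, -0.02], "rotation": [0, 0, 0]},
  {"gripper": 0.45, "offset": [0, 0, -0.03], "rotation": [0, 0, 0]},
  {"gripper": 0.45, "offset": [0, 0, -0.03], "rotation": [0, 0, 0]},
  {"gripper": 0.45, "offset": [0, 0, -0.02], "rotation": [0, 0, 0]},
  {"gripper": 0.45, "offset": [0, 0, 0], "rotation": [0, 0, 0]},
])

```text
clock: 7.15
position: [0.4258, -0.1066, 0.2398]
ee_rot: [0.626, 0.78, 0.002, 0.002]
ft_force: [0.6, -0.5, -0.6]
grip_width: 0.449
grasp_force: 0.0
```

Run:
```python
from h import *
delta(box(-.05,0,.24),T)
im=imaging.camera("top");cv2.imwrite("pics/t2.png",cv2.resize(im[220:330,330:450],None,fx=5,fy=5,interpolation=cv2.INTER_CUBIC))
```

```text
t 7.15 pos [ 0.4258 -0.1066  0.2398] F [ 0.5553 -0.4938 -0.5642] grip 0.4490648057680169 0.0
d tool [-0.0736  0.039  -0.    ] rot deg [ 0.2572 -0.0029  9.074 ]
```

View pics/t2.png

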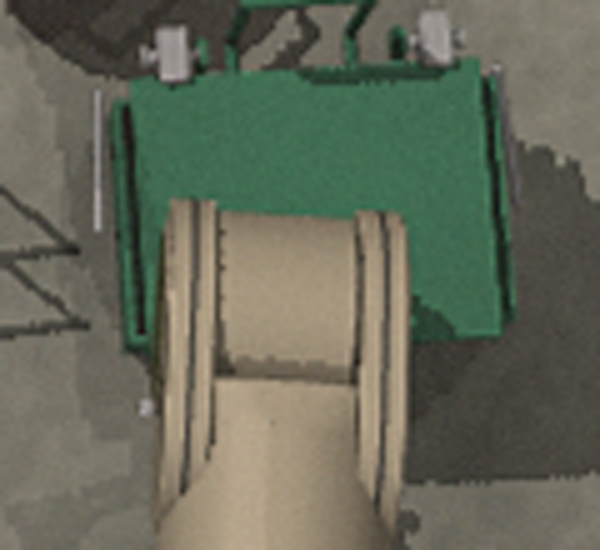

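The end of the knob's bar shows at (145,408), off to the left and along y, so it is clear of the lid. Moving to the bow.

jog_arm([
  {"gripper": 0.45, "offset": [-0.0245, 0.013, 0], "rotation": [0, 0, 0]},
  {"gripper": 0.45, "offset": [-0.0245, 0.013, 0], "rotation": [0, 0, 0]},
  {"gripper": 0.45, "offset": [-0.0245, 0.013, 0], "rotation": [0, 0, 0]},
  {"gripper": 0.45, "offset": [0, 0, 0], "rotation": [0, 0, 4.5]},
  {"gripper": 0.45, "offset": [0, 0, 0], "rotation": [0, 0, 4.5]},
  {"gripper": 0.45, "offset": [0, 0, 0.03], "rotation": [0, 0, 0]},
  {"gripper": 0.45, "offset": [0, 0, 0.02], "rotation": [0, 0, 0]},
  {"gripper": 0.45, "offset": [0, 0, 0], "rotation": [0, 0, 0]},
  {"gripper": 0.45, "offset": [0, 0, 0], "rotation": [0, 0, 0]},
])

```text
clock: 8.1
position: [0.478, -0.1699, 0.187]
ee_rot: [0.685, 0.728, -0.001, -0.0]
ft_force: [0.1, -0.3, 0.1]
grip_width: 0.449
grasp_force: 0.0
```

Run:
```python
from h import *
delta(box(-.05,0,.140),T)
o=manip.get_obs();im=imaging.camera("wrist");cv2.imwrite("pics/w3.png",im)
print([proj("wrist",box(-.05,s,.148),o) for s in(-.04,0,.04)],proj("wrist",box(-.102,.07,.151),o))
```

```text
t 8.1 pos [ 0.478  -0.1699  0.187 ] F [ 0.1186 -0.2628  0.076 ] grip 0.44931597643086657 0.0
d tool [-0.0002  0.0018  0.047 ] rot deg [-0.0865  0.0142  0.0553]
[array([320.3978, 352.3647]), array([320.7332, 285.4899]), array([321.0098, 206.4843])] [207.8624 145.0763]
```

View pics/w3.png

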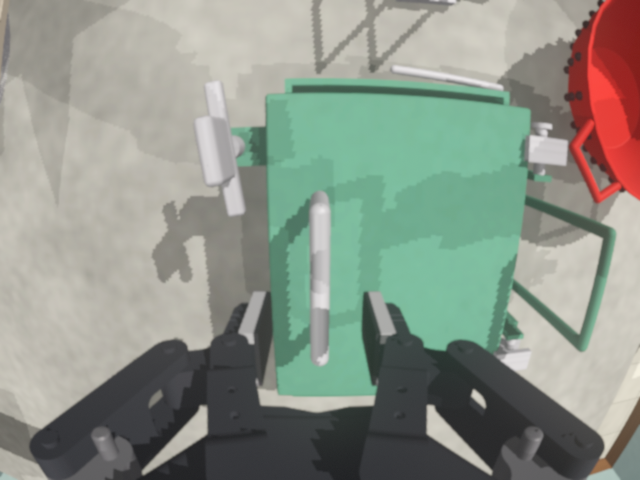

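The wrist view shows the bow bar along column 320, from (320,195) to (320,362), matching the prediction. The knob is turned aside at (213,150). Gripping the bow.

jog_arm([
  {"gripper": 0.45, "offset": [0, 0.002, 0.015], "rotation": [0, 0, 0]},
  {"gripper": 0.45, "offset": [0, 0, 0.015], "rotation": [0, 0, 0]},
  {"gripper": 0.45, "offset": [0, 0, 0.012], "rotation": [0, 0, 0]},
  {"gripper": 0.45, "offset": [0, 0, 0.005], "rotation": [0, 0, 0]},
  {"gripper": 0, "offset": [0, 0, 0], "rotation": [0, 0, 0]},
  {"gripper": 0, "offset": [0, 0, 0], "rotation": [0, 0, 0]},
  {"gripper": 0, "offset": [0, 0, 0], "rotation": [0, 0, 0]},
  {"gripper": 0, "offset": [0, 0, 0], "rotation": [0, 0, 0]},
  {"gripper": 0, "offset": [0, 0, 0], "rotation": [0, 0, 0]},
  {"gripper": 0, "offset": [0, 0, 0], "rotation": [0, 0, 0]},
], newtons=25)

```text
clock: 9.15
position: [0.4807, -0.1699, 0.1408]
ee_rot: [0.685, 0.728, 0.0, 0.0]
ft_force: [-1.2, -0.4, 6.5]
grip_width: 0.104
grasp_force: 24.9
```

Run:
```python
from h import *
print(manip.get_obs()["position"],manip.get_obs()["joint_pos"])
a=np.r_[np.arange(0,1.41,.07),np.arange(1.435,1.69,.035)]
tl=np.radians(np.clip(np.arange(len(a))-8,0,14)*.5)
z=np.c_[-np.sin(tl),-np.cos(tl)];y=np.c_[np.cos(tl),-np.sin(tl)]
P=np.c_[-.142*np.cos(a)+.042*np.sin(a),.142*np.sin(a)+.042*np.cos(a)]+.008*z
for i in range(len(a)-1):
    d=P[i+1]-P[i];print(i,round(a[i+1],3),round(d@y[i],4),round(d@z[i],4),np.degrees(tl[i+1]-tl[i]).round(1))
```

```text
[ 0.48066478 -0.16988271  0.14082709] [-0.44181955  0.19241269  0.76945419  1.92207974 -0.15149582  1.0845294
  0.45057781]
0 0.07 0.0033 -0.0098 0.0
1 0.14 0.004 -0.0096 0.0
2 0.21 0.0046 -0.0093 0.0
3 0.28 0.0053 -0.0089 0.0
4 0.35 0.0059 -0.0085 0.0
5 0.42 0.0065 -0.0081 0.0
6 0.49 0.007 -0.0076 0.0
7 0.56 0.0075 -0.0071 0.0
8 0.63 0.0079 -0.0066 0.5
9 0.7 0.0083 -0.0061 0.5
10 0.77 0.0087 -0.0056 0.5
11 0.84 0.009 -0.005 0.5
12 0.91 0.0093 -0.0044 0.5
13 0.98 0.0095 -0.0039 0.5
14 1.05 0.0098 -0.0033 0.5
15 1.12 0.0099 -0.0027 0.5
16 1.19 0.0101 -0.002 0.5
17 1.26 0.0102 -0.0014 0.5
18 1.33 0.0103 -0.0008 0.5
19 1.4 0.0103 -0.0001 0.5
20 1.435 0.0051 0.0002 0.5
21 1.47 0.0051 0.0003 0.5
22 1.505 0.0052 0.0004 0.0
23 1.54 0.0051 0.0006 0.0
24 1.575 0.0051 0.0008 0.0
25 1.61 0.0051 0.001 0.0
26 1.645 0.0051 0.0011 0.0
27 1.68 0.005 0.0013 0.0
```

jog_arm([
  {"gripper": 0, "offset": [0, 0.0033, -0.0098], "rotation": [0, 0, 0]},
  {"gripper": 0, "offset": [0, 0.004, -0.0096], "rotation": [0, 0, 0]},
  {"gripper": 0, "offset": [0, 0.0046, -0.0093], "rotation": [0, 0, 0]},
  {"gripper": 0, "offset": [0, 0.0053, -0.0089], "rotation": [0, 0, 0]},
  {"gripper": 0, "offset": [0, 0.0059, -0.0085], "rotation": [0, 0, 0]},
  {"gripper": 0, "offset": [0, 0.0065, -0.0081], "rotation": [0, 0, 0]},
  {"gripper": 0, "offset": [0, 0.007, -0.0076], "rotation": [0, 0, 0]},
  {"gripper": 0, "offset": [0, 0.0075, -0.0071], "rotation": [0, 0, 0]},
])

```text
clock: 9.95
position: [0.5239, -0.167, 0.2099]
ee_rot: [0.685, 0.728, -0.001, -0.001]
ft_force: [-10.8, 2.8, 5.6]
grip_width: 0.103
grasp_force: 24.8
```

jog_arm([
  {"gripper": 0, "offset": [0, 0.0079, -0.0066], "rotation": [0.5, 0, 0]},
  {"gripper": 0, "offset": [0, 0.0083, -0.0061], "rotation": [0.5, 0, 0]},
  {"gripper": 0, "offset": [0, 0.0087, -0.0056], "rotation": [0.5, 0, 0]},
  {"gripper": 0, "offset": [0, 0.009, -0.005], "rotation": [0.5, 0, 0]},
  {"gripper": 0, "offset": [0, 0.0093, -0.0044], "rotation": [0.5, 0, 0]},
  {"gripper": 0, "offset": [0, 0.0095, -0.0039], "rotation": [0.5, 0, 0]},
  {"gripper": 0, "offset": [0, 0.0098, -0.0033], "rotation": [0.5, 0, 0]},
  {"gripper": 0, "offset": [0, 0.0099, -0.0027], "rotation": [0.5, 0, 0]},
  {"gripper": 0, "offset": [0, 0.0101, -0.002], "rotation": [0.5, 0, 0]},
  {"gripper": 0, "offset": [0, 0.0102, -0.0014], "rotation": [0.5, 0, 0]},
  {"gripper": 0, "offset": [0, 0.0103, -0.0008], "rotation": [0.5, 0, 0]},
  {"gripper": 0, "offset": [0, 0.0103, -0.0001], "rotation": [0.5, 0, 0]},
])

```text
clock: 11.15
position: [0.6398, -0.16, 0.2463]
ee_rot: [0.684, 0.728, -0.038, -0.035]
ft_force: [-0.6, -0.8, 0.9]
grip_width: 0.103
grasp_force: 25.1
```

jog_arm([
  {"gripper": 0, "offset": [0, 0.0051, 0.0002], "rotation": [0.5, 0, 0]},
  {"gripper": 0, "offset": [0, 0.0051, 0.0003], "rotation": [0.5, 0, 0]},
  {"gripper": 0, "offset": [0, 0.0052, 0.0004], "rotation": [0, 0, 0]},
  {"gripper": 0, "offset": [0, 0.0051, 0.0006], "rotation": [0, 0, 0]},
  {"gripper": 0, "offset": [0, 0.0051, 0.0008], "rotation": [0, 0, 0]},
  {"gripper": 0, "offset": [0, 0.0051, 0.001], "rotation": [0, 0, 0]},
  {"gripper": 0, "offset": [0, 0.0051, 0.0011], "rotation": [0, 0, 0]},
  {"gripper": 0, "offset": [0, 0.005, 0.0013], "rotation": [0, 0, 0]},
  {"gripper": 0, "offset": [0, 0, 0], "rotation": [0, 0, 0]},
])

```text
clock: 12.05
position: [0.6786, -0.1575, 0.2344]
ee_rot: [0.684, 0.727, -0.045, -0.042]
ft_force: [0.0, 0.3, 2.2]
grip_width: 0.104
grasp_force: 28.2
```

Run:
```python
from h import *
delta(box(.1506,0,.242)+.008*np.array([-.12,0,-.993]),T,.12)
```

```text
t 12.05 pos [ 0.6786 -0.1575  0.2344] F [0.0331 0.3029 2.1672] grip 0.10402810819982723 28.209646940231323
d tool [-0.0005  0.0005  0.0003] rot deg [-0.1636  0.0063  0.0775]
```

jog_arm([
  {"gripper": 0.26, "offset": [0, 0, 0], "rotation": [0, 0, 0]},
  {"gripper": 0.26, "offset": [0, 0, 0], "rotation": [0, 0, 0]},
  {"gripper": 0.26, "offset": [0, 0, 0], "rotation": [0, 0, 0]},
  {"gripper": 0.26, "offset": [0, 0, 0], "rotation": [0, 0, 0]},
  {"gripper": 0.26, "offset": [0, 0, 0], "rotation": [0, 0, 0]},
  {"gripper": 0.26, "offset": [0, 0, -0.01], "rotation": [0, 0, 0]},
  {"gripper": 0.26, "offset": [0, 0, -0.01], "rotation": [0, 0, 0]},
  {"gripper": 0.26, "offset": [0, 0, -0.01], "rotation": [0, 0, 0]},
])

```text
clock: 12.85
position: [0.6822, -0.1575, 0.2661]
ee_rot: [0.684, 0.727, -0.044, -0.041]
ft_force: [0.3, -0.7, -1.0]
grip_width: 0.26
grasp_force: 0.0
```

jog_arm([
  {"gripper": 0.26, "offset": [0, 0, -0.015], "rotation": [0, 0, 0]},
  {"gripper": 0.26, "offset": [0, 0, -0.02], "rotation": [0, 0, 0]},
  {"gripper": 0.26, "offset": [0, 0, -0.027], "rotation": [0, 0, 0]},
  {"gripper": 0.4, "offset": [0, -0.014, 0], "rotation": [0, 0, 0]},
  {"gripper": 0.4, "offset": [0, -0.014, 0], "rotation": [0, 0, 0]},
  {"gripper": 0.4, "offset": [0, -0.014, 0], "rotation": [0, 0, 0]},
  {"gripper": 0.4, "offset": [0, 0, 0], "rotation": [0, 0, 0]},
  {"gripper": 0.4, "offset": [0, 0, 0], "rotation": [0, 0, 0]},
])

```text
clock: 13.65
position: [0.6483, -0.1593, 0.3321]
ee_rot: [0.684, 0.727, -0.044, -0.041]
ft_force: [0.3, -0.3, 0.9]
grip_width: 0.4
grasp_force: 0.0
```

Run:
```python
from h import *
u=np.array([.1197*np.cos(T),.1197*np.sin(T),.9928]);e=box(.092,0,.106)+.172*u
delta(e-.02*u,T,.12)
o=manip.get_obs();im=imaging.camera("wrist");cv2.imwrite("pics/w4.png",im)
v=np.r_[-np.sin(T),np.cos(T),0]
n=np.array([.9928*np.cos(T),.9928*np.sin(T),-.1197])
for s in(-.1,0,.1): print([proj("wrist",e+s*v+q*n,o) for q in(-.006,.006)])
print([proj("wrist",e-.03*u+.042*n+s*v,o) for s in(-.04,.04)])
```

```text
t 13.65 pos [ 0.6483 -0.1593  0.3321] F [ 0.3297 -0.3093  0.8629] grip 0.3996473540050938 0.0
d tool [-0.0006  0.0005  0.0757] rot deg [-0.0513 -0.0055  0.0788]
[array([308.6748, 412.2092]), array([326.728 , 412.2206])]
[array([306.9414, 273.969 ]), array([329.0868, 273.987 ])]
[array([306.078 ,  83.0963]), array([330.3712,  83.1278])]
[array([381.1556, 313.0248]), array([388.2752, 192.5567])]
```

View pics/w4.png

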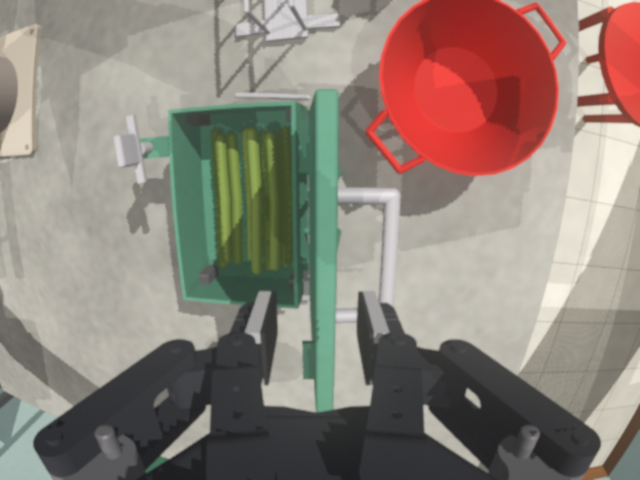

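The lid stands open. Its top edge spans columns 312-336, about 3 mm farther back than predicted, and the bow shows at (390,250). I'll shift 3 mm and descend on the edge.

jog_arm([
  {"gripper": 0.4, "offset": [0, 0.003, 0.01], "rotation": [0, 0, 0]},
  {"gripper": 0.4, "offset": [0, 0, 0.015], "rotation": [0, 0, 0]},
  {"gripper": 0.4, "offset": [0, 0, 0.015], "rotation": [0, 0, 0]},
  {"gripper": 0.4, "offset": [0, 0, 0.01], "rotation": [0, 0, 0]},
  {"gripper": 0.4, "offset": [0, 0, 0.01], "rotation": [0, 0, 0]},
  {"gripper": 0.4, "offset": [0, 0, 0.01], "rotation": [0, 0, 0]},
  {"gripper": 0.4, "offset": [0, 0, 0.005], "rotation": [0, 0, 0]},
  {"gripper": 0.4, "offset": [0, 0, 0], "rotation": [0, 0, 0]},
])

```text
clock: 14.5
position: [0.6415, -0.1598, 0.2558]
ee_rot: [0.684, 0.727, -0.045, -0.042]
ft_force: [0.1, -0.3, -0.5]
grip_width: 0.4
grasp_force: 0.0
```

jog_arm([
  {"gripper": 0, "offset": [0, 0, 0], "rotation": [0, 0, 0]},
  {"gripper": 0, "offset": [0, 0, 0], "rotation": [0, 0, 0]},
  {"gripper": 0, "offset": [0, 0, 0], "rotation": [0, 0, 0]},
  {"gripper": 0, "offset": [0, 0, 0], "rotation": [0, 0, 0]},
  {"gripper": 0, "offset": [0, 0, 0], "rotation": [0, 0, 0]},
  {"gripper": 0, "offset": [0, 0, 0], "rotation": [0, 0, 0]},
  {"gripper": 0, "offset": [0, 0, 0], "rotation": [0, 0, 0]},
], newtons=70)

```text
clock: 15.2
position: [0.6414, -0.1601, 0.2572]
ee_rot: [0.684, 0.727, -0.045, -0.042]
ft_force: [-5.1, 1.4, 5.7]
grip_width: 0.126
grasp_force: 69.3
```

jog_arm([
  {"gripper": 0, "offset": [0, -0.0006, -0.005], "rotation": [0, 0, 0]},
  {"gripper": 0, "offset": [0, -0.0006, -0.005], "rotation": [0, 0, 0]},
  {"gripper": 0, "offset": [0, -0.0006, -0.005], "rotation": [0, 0, 0]},
  {"gripper": 0, "offset": [0, -0.0006, -0.005], "rotation": [0, 0, 0]},
  {"gripper": 0, "offset": [0, -0.0006, -0.005], "rotation": [0, 0, 0]},
  {"gripper": 0, "offset": [0, -0.0006, -0.005], "rotation": [0, 0, 0]},
  {"gripper": 0, "offset": [0, -0.0012, -0.01], "rotation": [0, 0, 0]},
  {"gripper": 0, "offset": [0, -0.0012, -0.01], "rotation": [0, 0, 0]},
  {"gripper": 0, "offset": [0, 0, 0], "rotation": [0, 0, 0]},
])

```text
clock: 16.1
position: [0.6424, -0.1602, 0.3089]
ee_rot: [0.684, 0.727, -0.044, -0.041]
ft_force: [-0.1, -0.9, -4.4]
grip_width: 0.129
grasp_force: 68.6
```

```bash
cat >> h.py <<'E'
RC=np.array([.5451,.1687]);RT=.097
def rackt(z,x=0,tilt=.12):
    return box(x,0,z,RC,RT)+.152*np.array([np.sin(tilt)*np.cos(RT),np.sin(tilt)*np.sin(RT),np.cos(tilt)])
E
python3 - <<'E'
from h import *
t=rackt(.185);print(t);delta(t,RT,.12);print(manip.get_obs()["joint_pos"])
E
```

```text
[0.56321072 0.17046227 0.33590691]
t 16.1 pos [ 0.6424 -0.1602  0.3089] F [-0.1361 -0.8595 -4.4066] grip 0.12913869346153306 68.57454657554626
d tool [ 0.3349 -0.0616 -0.02  ] rot deg [ 0.0276 -0.2023 -2.0436]
[-0.2788  0.5594  0.7329  1.1529 -0.3113  1.662   0.4422]
```

jog_arm([
  {"gripper": 0, "offset": [0, -0.005, -0.01], "rotation": [0, 0, 0]},
  {"gripper": 0, "offset": [0, -0.01, -0.01], "rotation": [0, 0, 0]},
  {"gripper": 0, "offset": [0.01, -0.005, 0], "rotation": [0, 0, 0]},
  {"gripper": 0, "offset": [0.02, -0.0026, 0], "rotation": [0, 0, 0]},
  {"gripper": 0, "offset": [0.023, -0.0026, 0], "rotation": [0, 0, 0]},
  {"gripper": 0, "offset": [0.023, -0.0026, 0], "rotation": [0, 0, 0]},
  {"gripper": 0, "offset": [0.023, -0.0026, 0], "rotation": [0, 0, 0]},
  {"gripper": 0, "offset": [0.023, -0.0026, 0], "rotation": [0, 0, 0]},
  {"gripper": 0, "offset": [0.023, -0.0026, 0], "rotation": [0, 0, 0]},
  {"gripper": 0, "offset": [0.023, -0.0026, 0], "rotation": [0, 0, 0]},
  {"gripper": 0, "offset": [0.023, -0.0026, 0], "rotation": [0, 0, 0]},
  {"gripper": 0, "offset": [0.023, -0.0026, 0], "rotation": [0, 0, 0]},
  {"gripper": 0, "offset": [0.023, -0.0026, 0], "rotation": [0, 0, 0]},
  {"gripper": 0, "offset": [0.023, -0.0026, 0], "rotation": [0, 0, 0]},
  {"gripper": 0, "offset": [0.023, -0.0026, 0], "rotation": [0, 0, 0]},
  {"gripper": 0, "offset": [0.02, -0.0026, 0], "rotation": [0, 0, -1]},
  {"gripper": 0, "offset": [0.01, -0.0026, 0], "rotation": [0, 0, -1]},
  {"gripper": 0, "offset": [0, 0, 0], "rotation": [0, 0, 0]},
  {"gripper": 0, "offset": [0, 0, 0], "rotation": [0, 0, 0]},
  {"gripper": 0, "offset": [0, 0, 0], "rotation": [0, 0, 0]},
])

```text
clock: 18.1
position: [0.5694, 0.1476, 0.3337]
ee_rot: [0.672, 0.738, -0.044, -0.042]
ft_force: [0.5, -0.4, -4.8]
grip_width: 0.125
grasp_force: 68.5
```

Run:
```python
from h import *
delta(rackt(.185),RT,.12)
o=manip.get_obs();im=imaging.camera("wrist");cv2.imwrite("pics/w5.png",im)
for x in(-.02,.02): print([proj("wrist",box(x,s,.103,RC,RT),o) for s in(-.125,0,.125)])
```

```text
t 18.1 pos [0.5694 0.1476 0.3337] F [ 0.4781 -0.3909 -4.7801] grip 0.12509200983552682 68.46092820167542
d tool [ 0.0234 -0.0043 -0.0016] rot deg [-0.1018 -0.2377 -0.1752]
[array([304.6855, 300.9931]), array([303.012 , 185.7444]), array([302.1472,  60.3089])]
[array([341.4413, 302.7418]), array([343.3868, 186.3241]), array([343.5339,  59.3744])]
```

View pics/w5.png

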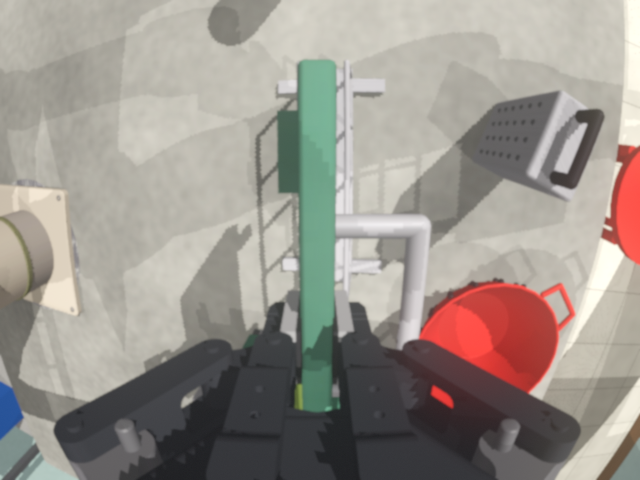

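The lid hangs over the slot with its top edge in columns 299-336. The rack's rear fence wire shows at about column 347, and the colander and grater are well off to the right. Measuring that wire exactly.

Run:
```python
from h import *
o=manip.get_obs();im=cv2.imread("pics/w5.png")
for r in(110,150,190,250):
    print(r,im[r,334:358].mean(1).astype(int))
def rk(u,v,z):
    p=onz("wrist",(u,v),z,o)[:2]-RC;return p@[np.cos(RT),np.sin(RT)],p@[-np.sin(RT),np.cos(RT)]
for r in(110,150,190,250): print([np.round(rk(c,r,.101),4) for c in(344,347,350)])
# lid edge centre in rack-normal coords at its height
h=cv2.cvtColor(im,cv2.COLOR_BGR2HSV)
z=o["position"][2]+.02*.993
for r in(100,150,200):
    g=np.where((h[r,:,0]>60)&(h[r,:,0]<90)&(h[r,:,1]>80))[0];g=g[(g>296)&(g<345)];print(r,g.min(),g.max(),rk(g.min(),r,z),rk(g.max(),r,z))
t=o["position"][:2]-RC+.02*R.from_quat(o["ee_rot"]).apply([0,0,-1])[:2];print("tool edge x in rack",t@[np.cos(RT),np.sin(RT)])
s=imaging.camera("scene");cv2.imwrite("pics/s5.png",cv2.resize(s[170:300,270:430],None,fx=5,fy=4.6,interpolation=cv2.INTER_CUBIC))
```

```text
110 [145 148 168 194 206 210 209 207 203 188 171 177 197 211 214 210 205 205
 199 190 183 180 180 180]
150 [146 157 181 201 211 212 212 210 209 200 181 179 195 209 213 210 208 207
 200 186 183 183 183 183]
190 [137 144 159 169 174 187 206 217 218 210 203 208 220 226 223 220 222 221
 207 191 185 184 184 184]
250 [159 192 218 228 230 229 228 225 217 203 202 216 224 224 218 214 214 206
 195 190 190 190 194 199]
[array([0.0201, 0.075 ]), array([0.023, 0.075]), array([0.0259, 0.075 ])]
[array([0.0202, 0.0358]), array([0.0231, 0.0358]), array([0.026 , 0.0359])]
[array([ 0.0205, -0.0037]), array([ 0.0235, -0.0037]), array([ 0.0264, -0.0036])]
[array([ 0.0214, -0.0657]), array([ 0.0245, -0.0656]), array([ 0.0276, -0.0655])]
100 303 332 (np.float64(0.020664474394320516), np.float64(0.060645300593677454)) (np.float64(0.029298128412803714), np.float64(0.060515106023745845))
150 300 333 (np.float64(0.019648825658273632), np.float64(0.04546998146717073)) (np.float64(0.029584867195656662), np.float64(0.04547789022731864))
200 304 326 (np.float64(0.02071828559282992), np.float64(0.03012471136137854)) (np.float64(0.02749801993256704), np.float64(0.03024153778982068))
tool edge x in rack 0.02457771933834835
```

View pics/s5.png

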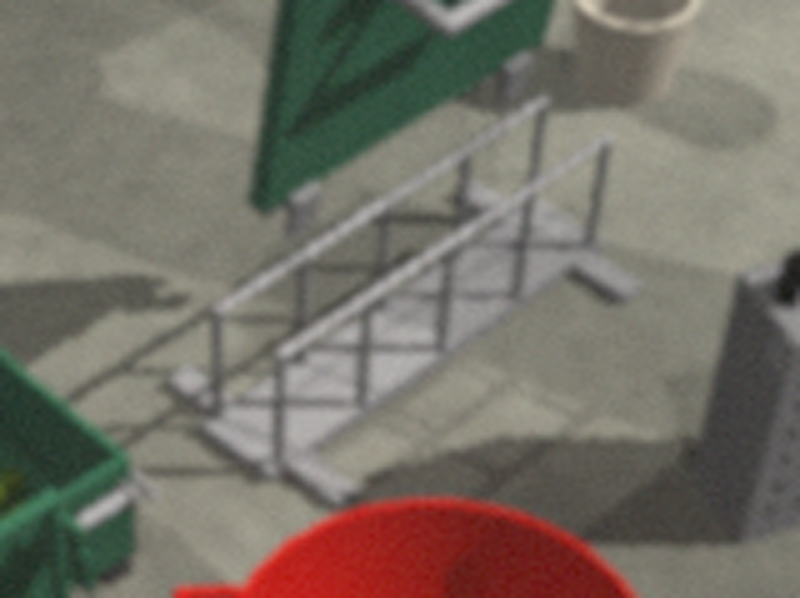

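The scene crop shows the rack's front top wire from (215,308) to (548,100) and its rear one from (280,353) to (607,143). The lid's ears hang above and in front of them.

Run:
```python
from h import *
f=lambda u,v:onz("scene",(270+(u+.5)/5-.5,170+(v+.5)/4.6-.5),.101)[:2]
P=np.array([f(*q) for q in((215,308),(548,100),(280,353),(607,143))]);print(P,P.mean(0))
d=P[1]-P[0];e=P[3]-P[2];print(np.arctan2(-d[0],d[1]),np.arctan2(-e[0],e[1]))
c=P.mean(0)-RC;print("off in rack",c@[np.cos(RT),np.sin(RT)],c@[-np.sin(RT),np.cos(RT)])
# prediction of ear positions in scene crop
o=manip.get_obs();u=R.from_quat(o["ee_rot"]);
for s in(.075,-.075):
    p=o["position"]+u.apply([s,0,.166]);q=proj("scene",p);print("ear tip",(q-[270,170])*[5,4.6])
```

```text
[[0.53233932 0.03851109]
 [0.50965365 0.28886403]
 [0.57870662 0.0435622 ]
 [0.55758663 0.2880713 ]] [0.54457155 0.16475215]
0.0903679608639079 0.08616324549484573
off in rack -0.0009083031177717419 -0.003878109877929752
ear tip [504.94232679  85.90807917]
ear tip [296.25458884 215.75563257]
```

jog_arm([
  {"gripper": 0, "offset": [0.011, -0.002, 0], "rotation": [0, 0, 0]},
  {"gripper": 0, "offset": [0.01, -0.002, 0], "rotation": [0, 0, 0]},
  {"gripper": 0, "offset": [0, 0, 0], "rotation": [0, 0, 0]},
  {"gripper": 0, "offset": [0, 0, 0], "rotation": [0, 0, 0]},
])

```text
clock: 18.6
position: [0.563, 0.1703, 0.3341]
ee_rot: [0.671, 0.739, -0.044, -0.043]
ft_force: [-0.2, -0.6, -3.4]
grip_width: 0.129
grasp_force: 68.5
```

```bash
sed -i 's/^RC=.*/RC=np.array([.5457,.1667]);RT=.093/' h.py
python3 - <<'E'
from h import *
delta(rackt(.06),RT,.12);print(manip.get_obs()["joint_pos"])
E
```

```text
t 18.6 pos [0.563  0.1703 0.3341] F [-0.1955 -0.5983 -3.3546] grip 0.12856604008425046 68.48881602287292
d tool [-0.0026  0.0156  0.1222] rot deg [-0.125  -0.2132  0.2594]
[-0.8274  0.3459  0.6448  1.3347 -0.2225  1.6484 -0.1056]
```

jog_arm([
  {"gripper": 0, "offset": [-0.002, 0.001, 0], "rotation": [0, 0, 0]},
  {"gripper": 0, "offset": [0, 0.0018, 0.015], "rotation": [0, 0, 0]},
  {"gripper": 0, "offset": [0, 0.0018, 0.015], "rotation": [0, 0, 0]},
  {"gripper": 0, "offset": [0, 0.0018, 0.015], "rotation": [0, 0, 0]},
  {"gripper": 0, "offset": [0, 0.0012, 0.01], "rotation": [0, 0, 0]},
  {"gripper": 0, "offset": [0, 0.0012, 0.01], "rotation": [0, 0, 0]},
  {"gripper": 0, "offset": [0, 0.0012, 0.01], "rotation": [0, 0, 0]},
  {"gripper": 0, "offset": [0, 0.0012, 0.01], "rotation": [0, 0, 0]},
  {"gripper": 0, "offset": [0, 0, 0], "rotation": [0, 0, 0]},
  {"gripper": 0, "offset": [0, 0, 0], "rotation": [0, 0, 0]},
])

```text
clock: 19.6
position: [0.5641, 0.1682, 0.2485]
ee_rot: [0.671, 0.739, -0.044, -0.043]
ft_force: [-0.0, 0.9, -3.5]
grip_width: 0.126
grasp_force: 68.3
```

jog_arm([
  {"gripper": 0, "offset": [0, 0.0012, 0.01], "rotation": [0, 0, 0]},
  {"gripper": 0, "offset": [0, 0.0012, 0.01], "rotation": [0, 0, 0]},
  {"gripper": 0, "offset": [0, 0.0012, 0.01], "rotation": [0, 0, 0]},
  {"gripper": 0, "offset": [0, 0.0012, 0.01], "rotation": [0, 0, 0]},
  {"gripper": 0, "offset": [0, 0.0012, 0.01], "rotation": [0, 0, 0]},
  {"gripper": 0, "offset": [0, 0.0012, 0.01], "rotation": [0, 0, 0]},
  {"gripper": 0, "offset": [0, 0, 0], "rotation": [0, 0, 0]},
])

```text
clock: 20.3
position: [0.5631, 0.1683, 0.1862]
ee_rot: [0.671, 0.739, -0.045, -0.043]
ft_force: [0.1, 0.7, -4.7]
grip_width: 0.127
grasp_force: 68.4
```

Run:
```python
from h import *
delta(rackt(.024),RT,.12)
```

```text
t 20.3 pos [0.5631 0.1683 0.1862] F [ 0.1412  0.6898 -4.6809] grip 0.12721878446791723 68.3965265750885
d tool [-0.0001  0.0021  0.0112] rot deg [-0.2571 -0.1794  0.1927]
```

jog_arm([
  {"gripper": 0, "offset": [0, 0.0007, 0.004], "rotation": [0, 0, 0]},
  {"gripper": 0, "offset": [0, 0.0006, 0.003], "rotation": [0, 0, 0]},
  {"gripper": 0, "offset": [0, 0.0006, 0.003], "rotation": [0, 0, 0]},
  {"gripper": 0, "offset": [0, 0.0002, 0.002], "rotation": [0, 0, 0]},
  {"gripper": 0, "offset": [0, 0, 0], "rotation": [0, 0, 0]},
  {"gripper": 0, "offset": [0, 0, 0], "rotation": [0, 0, 0]},
])

```text
clock: 20.9
position: [0.5653, 0.1692, 0.1779]
ee_rot: [0.671, 0.739, -0.042, -0.042]
ft_force: [-1.8, 1.8, 10.2]
grip_width: 0.124
grasp_force: 70.6
```

jog_arm([
  {"gripper": 0, "offset": [0, 0, -0.002], "rotation": [0, 0, 0]},
  {"gripper": 0, "offset": [0, 0, -0.001], "rotation": [0, 0, 0]},
  {"gripper": 0.2, "offset": [0, 0, 0], "rotation": [0, 0, 0]},
  {"gripper": 0.25, "offset": [0, 0, 0], "rotation": [0, 0, 0]},
  {"gripper": 0.3, "offset": [0, 0, 0], "rotation": [0, 0, 0]},
  {"gripper": 0.35, "offset": [0, 0, 0], "rotation": [0, 0, 0]},
  {"gripper": 0.4, "offset": [0, 0, 0], "rotation": [0, 0, 0]},
  {"gripper": 0.4, "offset": [0, 0, 0], "rotation": [0, 0, 0]},
  {"gripper": 0.4, "offset": [0, 0, 0], "rotation": [0, 0, 0]},
])

```text
clock: 21.8
position: [0.5649, 0.1686, 0.1788]
ee_rot: [0.671, 0.739, -0.044, -0.043]
ft_force: [-0.6, -0.1, -0.7]
grip_width: 0.399
grasp_force: 0.0
```

Run:
```python
from h import *
print(manip.get_obs()["ft_force"],manip.get_obs()["position"])
cv2.imwrite("pics/w6.png",imaging.camera("wrist"))
```

```text
[-0.55011943 -0.14271008 -0.67869962] [0.56485801 0.16859824 0.17880513]
```

View pics/w6.png

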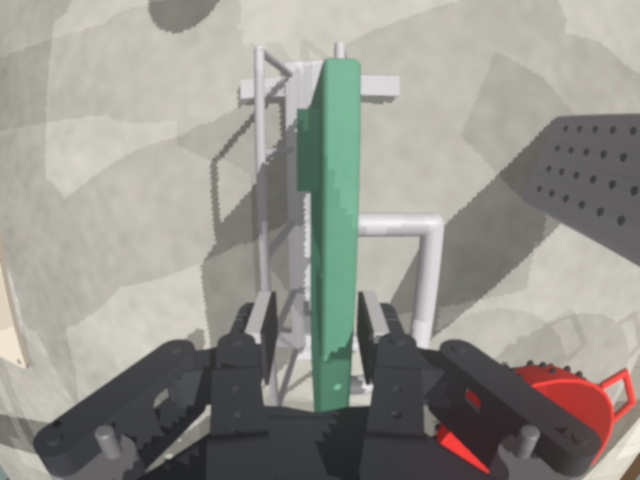

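The lid stands in the slot leaning on the rear fence. Its edge is in columns 325-360, with both fingers free of it, so I'm withdrawing.

jog_arm([
  {"gripper": 0.4, "offset": [0, 0.003, 0], "rotation": [0, 0, 0]},
  {"gripper": 0.4, "offset": [0, 0.0005, -0.01], "rotation": [0, 0, 0]},
  {"gripper": 0.4, "offset": [0, 0.0005, -0.01], "rotation": [0, 0, 0]},
  {"gripper": 0.4, "offset": [0, 0.0005, -0.01], "rotation": [0, 0, 0]},
  {"gripper": 0.4, "offset": [0, 0, -0.015], "rotation": [0, 0, 0]},
  {"gripper": 0.4, "offset": [0, 0, -0.02], "rotation": [0, 0, 0]},
  {"gripper": 0.4, "offset": [0, 0, -0.03], "rotation": [0, 0, 0]},
  {"gripper": 0.4, "offset": [0, 0, -0.03], "rotation": [0, 0, 0]},
  {"gripper": 0.4, "offset": [0, 0, 0], "rotation": [0, 0, 0]},
  {"gripper": 0.4, "offset": [0, 0, 0], "rotation": [0, 0, 0]},
  {"gripper": 0.4, "offset": [0, 0, 0], "rotation": [0, 0, 0]},
])

```text
clock: 22.95
position: [0.5842, 0.1699, 0.3018]
ee_rot: [0.671, 0.739, -0.044, -0.043]
ft_force: [-0.0, -0.1, -0.1]
grip_width: 0.403
grasp_force: 0.0
```

Run:
```python
from h import *
o=manip.get_obs();im=imaging.camera("wrist")
h=cv2.cvtColor(im,cv2.COLOR_BGR2HSV)
for tilt in(.12,.16,.2):
    e=box(0,0,.024,RC,RT)+.172*np.array([np.sin(tilt)*np.cos(RT),np.sin(tilt)*np.sin(RT),np.cos(tilt)]);print(tilt,proj("wrist",e,o))
for r in(150,200,250,280):
    g=np.where((h[r,:,0]>60)&(h[r,:,0]<90)&(h[r,:,1]>80))[0];print(r,g.min(),g.max(),len(g))
g=((h[...,0]>60)&(h[...,0]<90)&(h[...,1]>80)&(h[...,2]>60)).any(1);print(np.where(g)[0][[0,-1]])
```

```text
0.12 [310.03078196 244.53831388]
0.16 [320.20364254 244.51454967]
0.2 [330.33332829 244.37218077]
150 322 326 5
200 316 326 7
250 313 315 3
280 314 318 3
[129 413]
```

```bash
python3 -c "
from workcell import workorder; print(workorder.hand_in())"
```

```text
the job is handed in; nothing more can be done
None
```

I handed the job in at about 23 s with the lid in the rack's slot, ears down and leaning on the rear fence; the knob is turned clear, the gripper is off the lid, and the cups, colander and grater were not touched, but `hand_in()` gave no verdict.

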